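# Tip the canister into its cradle and flip the hold-down bar over it

## Robot

A 7-joint arm with a two-finger parallel gripper is mounted at the origin on the work surface. World frame = base frame: x ahead of the robot, y to its left, z up, the work surface at z = 0. Lengths are in m, angles in rad, forces in N, time in s.
With the tool pointing down it reaches from about 0.35 to 0.775 m from the base axis. Payload 3.1 kg.
Tool frame: the origin (TCP) lies midway between the tips of the shut fingers; the grasp point (between the pads) lies bot.grip_point_offset behind it (bot.grip_point_offset is the distance from the TCP to the grasp point, in m); z points along the fingers, y is the line along which they close (so a half turn about z gives the same grasp; the last joint's range is limited). The gripper opens to 85 mm and grips with 20 to 120 N. Pads are 22 mm wide; open, the fingers measure 114 mm over their backs; the gripper's body (76 mm by 85 mm) begins 54 mm behind the grasp point. The pads swing forward as they close: fully open they stand 13 mm farther back than shut.
Start: joints at [1.241, 0.311, 0.014, 1.512, -0.004, 1.319, -0.027], TCP at [0.156, -0.527, 0.231] pointing down, gripper open.
Joint ranges: [-2.7, 2.7], [-0.3, 1.91], [-1.27, 1.3], [0.12, 2.57], [-1.44, 4.58], [0.2, 2.03], [-3.05, 3.05]. Speed limits (rad/s): [2.79, 2.79, 3.14, 3.14, 3.14, 3.14, 3.14].

## Interface

Orientations are given as a 3x3 rotation matrix whose columns are the frame's x, y, z axes.
In Python, from station import bot, viewer gives the robot as it stands. The module is installed in compiled form; this text tells all that it offers.
- The arm moves only by the tool servo_tool, never from a script. Its argument "plan" is a list of rows, each a list of 7 numbers: the shift along the world's x, y, z in mm, then the turn, a rotation vector about the world's x, y, z in degrees, then the opening, from -1 (shut) to 1 (fully open). In form: [[x, y, z, rx, ry, rz, claw], ...]. A call has 1 to 5 rows; each row shifts and turns the commanded pose from where the row before left it; what a row does not reach is not made up. A row lasts 1/10 s, in which the tool goes at most 50 mm and 8.59 degrees, less where a joint would pass 70% of its speed; a pose out of reach is approached as far as the arm can. A call with a gripper value outside its range is refused whole. The fingers move at their own pace and stop on an object; "grip_force" is the grip in N (left out, the last holds). Time passes only in rows, so rows that do not move let the fingers close. It gives the time, the measured TCP pose, the force, the opening and the grip force at its end, in the units of the state.
- bot.sense(): the state, without advancing time (a new reading comes with each control period).
- viewer.grab_frame(name): name is "scene" or "top" or "wrist"; returns the picture (384x512x3 uint8, red, green, blue); there is no depth.
- viewer.camera_model(name): a dict with "mtx" (3x3 intrinsics, pixels), "T" (4x4, takes a point from camera to world coordinates); the wrist camera has in their place "tool_from_camera" (4x4, takes a point from camera to tool coordinates, whose origin is the TCP and whose axes are the flange's). Camera axes: x right, y up, looking along -z (the intrinsics and any distortion apply to the point x, -y, -z); pixel columns grow to the right and rows downward; lengths in m; the calibration is good to about 2 mm. A picture is of the moment at which its call begins: read the wrist's pose just before it. camera_model takes no time and is no camera call.
- bot.close_job(): hands the job in; it is judged then, once.
Trained networks look in the newest picture that a camera, given by its name, has taken for a name from the list of things; names that differ only in an ending like _2 or _b are one class to them, and where a whole thing is asked for, a point or a joint stands for the part that bears it (a point fixed in the world has none). Each returns a list of dicts, best first, with "conf" (0 to 1); they miss things now and then, are a little off and sometimes report something else, mostly with a low value. They report only what shows in the picture. A call takes as long as a camera call. They do not tell look-alikes from the thing itself.
- viewer.regions_of(label, camera): "region" (384x512 bool, what is visible of it) and "pixel" ([row, column] in pixels, amid what is visible of it).
The state is a dict: "time": time; "joint_positions": joint angles; "qd": joint speeds; "effort": joint torques, N m; "position": TCP position; "ee_rot": TCP orientation; "contact_force": force on the tool from outside, world axes, zero at the start; "wrist_torque": the same for the moment, N m; "grip_width": finger opening in m; "gripper_force": force on a finger pad.
Only numpy, scipy, OpenCV 4.12 (cv2) and the standard library are available. Lean on these libraries where they do the work, as an engineer would, in place of code of your own. Each camera call takes 0.05 s, during which the arm holds its last target. There are 200 camera calls.

## Task

Gently, by pushing alone (pinch and lift nothing), push the standing white canister near its top so that it tips over and comes to lie in the two rubber V-saddles of its cradle. Then push the hinged steel bar at the cradle's side up and over, down until it rests on the lying canister, and leave it there. Leave the mallet, beaker and small steel die where they are.

Things in the scene. Friction and masses are not known exactly. Their poses are not given: they have to be found in the camera images.
- cradle: Fixed cradle: aluminium plate 130 (x) x 300 (y) x 8 mm; origin under its centre on the bench, z up. Local +y is the tipping direction. The canister stands at first on the bare end, about local (0, -0.092) m. End stop 90 mm wide, 53 mm high at local y = 0.14. The bar's hinge bracket (two steel uprights, 88 mm high, 43 mm long overall along y) is at local x = 0.054, y = 0.03.
- seat (a point): Where the middle of the lying canister belongs: cradle local (0, 0.03, 0.042) m. Two black rubber V-saddles, each 22 mm long along y and 31 mm high, at local y = -0.015 and +0.075, hold the canister with its axis along local y, 42 mm above the bench.
- canister: Loose white closed canister, steel cap, about 0.5 kg, diameter 64 mm (cap 58 mm over the last 25 mm), 180 mm long; origin at the centre of its foot, z along its axis to the cap. Stands on the cradle plate, foot 8 mm above the bench. Pushed near the top along cradle +y it tips about its foot's front edge; balance is at 20 degrees, then it falls into the saddles by itself.
- canister_center (a point): Middle of the canister: on its axis, 90 mm from the foot.
- canister_top (a point): Centre of the canister's cap end, on its axis, 180 mm from the foot. Rubbery fingertips stick to the canister's wall: as it tips, the pushed side rises, so let the fingertips follow that arc about the foot's front edge, or the push gets heavy.
- clamp (a joint): Angle of the hold-down bar (rad): 0 = level, pointing along cradle local -x across the cradle, just resting on the lying canister; pi/2 = straight up; above that it leans outward (local +x), as at the start (1.85 to 2.15; end of travel 2.3). Stiff hinge: the bar stays where it is left (0.08 N m to turn, about 1 N at its end).
- clamp_hinge (a point): Hinge axis of the bar, along the cradle's local y, at cradle local (0.054, 0.030, 0.080) m.
- clamp_tip (a point): Free end of the steel bar, on its centre line, 100 mm from the hinge axis. The bar is 22 mm wide (along the hinge axis) and 12 mm thick.
- mallet: Bystander: rubber mallet lying on the bench beyond the cradle; wooden handle along its local y (from y = -0.142 to 0.10 m, 24 mm thick), black head 60 mm in diameter and 100 mm long across at local y = 0.10; up to 60 mm high; origin on the bench under the handle.
- beaker: Bystander: glass beaker, 66 mm across the rim, 85 mm high, standing past the end stop; origin under its centre.
- die: Bystander: small stepped steel die standing on its 48 mm wide foot, 62 mm high; origin under its centre.
Not all that is in view belongs to the job. Of the things like the canister, leave any that is green or purple; of the rest the larger one is meant.

How it is judged:
On the way, in this order (a step that is already met when the one before it is completed fails the run):
1. the canister lies still in both saddles, cap towards the end stop (angle between canister's own z axis and vertical between 1.48 and 1.66 rad and x of canister_center in the frame of cradle between -0.008 and 0.008 m and y of canister_center in the frame of cradle between 0 and 0.06 m and z of canister_center in the frame of cradle between 0.034 and 0.05 m and y of canister_top in the frame of cradle above 0.08 m and linear speed of canister below 0.03 m/s), for 0.2 s.
2. the bar is flipped over and rests on the canister (value of joint clamp between -0.07 and 0.07 rad), for 0.2 s.
At the end, for the whole second after the job is handed in: The canister lies at rest in the saddles: axis level within 5 degrees, cap towards the end stop, its middle within 8 mm of the cradle's middle line, within 8 mm of its seated height (42 mm) and within 30 mm of local y = 0.03; the bar is level within 0.07 rad, resting on the canister (all of step 1 and all of step 2); the robot touches nothing.
It fails at once if the canister is lifted (its middle more than 125 mm above the bench; tipping raises it to about 104 mm) (height (world z) of canister_center above 0.125 m).
It fails at once if the canister or the bar is pinched, or pushed with more than 30 N by the fingers (contact force between the fingers and canister above 30 N or contact force between the fingers and clamp above 30 N).
It fails at once if the mallet is pushed more than 25 mm away or knocked over (distance of mallet from where it was at the start of the episode above 0.025 m or angle between mallet's own z axis and vertical above 0.5 rad).
It fails at once if the beaker is pushed more than 25 mm away or knocked over (distance of beaker from where it was at the start of the episode above 0.025 m or angle between beaker's own z axis and vertical above 0.5 rad).
It fails at once if the die is pushed more than 25 mm away or knocked over (distance of die from where it was at the start of the episode above 0.025 m or angle between die's own z axis and vertical above 0.5 rad).
It also fails if it takes over 51 s, if anything falls off the work surface, if the arm or the gripper's body presses on something with over 40 N, if the wrist force passes 120 N, or if a joint passes its speed limit or range.

## Working session

There is one attempt and no reset: what is moved stays moved. The work goes in short steps, Python scripts to look and compute and a tool call to move; the robot and the scene stay as the last step left them, time stands still between calls to the robot, and variables do not carry over. Pictures are saved under pics/ and viewed, at most 10 in all, crops included, and the job is handed in when it is done.

Besides the shell and the picture viewer there is one more tool, called after "Call:" by a JSON object that holds its "api" and its "payload". servo_tool: Moves the arm, as the interface text tells. Its arguments: {"type":"object","properties":{"plan":{"type":"array"},"grip_force":{"type":"number"}},"required":["plan"]}

```bash
mkdir -p pics
cat > h.py <<'E'
import numpy as np, cv2
from station import bot, viewer
def cam(n):
    m=viewer.camera_model(n); K=np.array(m["mtx"]); 
    if n=="wrist":
        s=bot.sense(); T=np.eye(4); T[:3,:3]=s["ee_rot"]; T[:3,3]=s["position"]; T=T@np.array(m["tool_from_camera"])
    else: T=np.array(m["T"])
    return K,T
def ray(n,rc):
    K,T=cam(n); d=np.linalg.inv(K)@[rc[1],rc[0],1]; d=T[:3,:3]@(d*[1,-1,-1]); return T[:3,3],d/np.linalg.norm(d)
def atz(n,rc,z):
    o,d=ray(n,rc); return o+d*(z-o[2])/d[2]
def tri(a,b):
    A=0;B=0
    for o,d in (a,b):
        P=np.eye(3)-np.outer(d,d); A=A+P; B=B+P@o
    return np.linalg.solve(A,B)
def proj(n,p):
    K,T=cam(n); q=np.linalg.inv(T)@np.append(p,1); q=K@(q[:3]*[1,-1,-1]); return q[:2]/q[2]
def save(n,f):
    im=viewer.grab_frame(n); cv2.imwrite("pics/"+f,im[:,:,::-1]); return im
E
python3 - <<'E'
from h import *
import cv2
a=save("scene","s0.png"); b=save("top","t0.png")
cv2.imwrite("pics/st0.png",cv2.resize(np.hstack([a,b])[:,:,::-1],None,fx=.78,fy=.78))
print({k:viewer.camera_model("top").keys() for k in [1]})
for n in("scene","top"):
  print(n,cam(n)[1][:3,3].round(3))
  for l in("canister","cradle","clamp","mallet","beaker","die"):
    for r in viewer.regions_of(l,n)[:3]:
      ys,xs=np.nonzero(r["region"]); print(l,round(r["conf"],2),np.round(r["pixel"]),xs.min(),xs.max(),ys.min(),ys.max(),len(xs))
print(bot.sense()["time"],bot.sense()["ee_rot"],bot.grip_point_offset)
E
```

```text
{1: dict_keys(['mtx', 'T'])}
scene [ 1.138 -0.436  0.755]
canister 0.97 [241. 174.] 154 191 200 282 2425
canister 0.73 [313. 130.] 113 151 283 347 1731
canister 0.56 [274. 114.] 104 128 260 312 610
cradle 0.79 [246. 214.] 139 268 197 303 4837
cradle 0.53 [321. 238.] 154 283 278 383 3208
clamp 0.73 [217. 240.] 228 249 203 234 291
mallet 0.77 [322. 237.] 154 282 279 383 3209
beaker 0.77 [187. 275.] 263 286 172 209 770
die 0.72 [184. 230.] 221 236 168 193 325
top [0.417 0.035 1.058]
canister 0.87 [287. 330.] 310 353 271 303 1095
canister 0.87 [161. 391.] 370 408 150 179 778
canister 0.7 [201. 334.] 313 356 184 218 1109
cradle 0.63 [200. 336.] 313 356 183 218 1065
cradle 0.58 [215. 278.] 224 352 165 249 5795
clamp 0.82 [177. 276.] 270 280 165 193 266
mallet 0.82 [123. 307.] 282 392 107 153 1962
mallet 0.4 [218. 277.] 225 351 165 249 5693
beaker 0.63 [227. 190.] 176 202 213 240 603
beaker 0.27 [182. 274.] 271 280 166 193 256
die 0.79 [280. 218.] 207 226 270 289 314
0.7 [[ 9.58857425e-01  2.83888075e-01  7.00604081e-06]
 [ 2.83888074e-01 -9.58857423e-01 -6.55211611e-05]
 [-1.18828820e-05  6.48143833e-05 -9.99999998e-01]] 0.0187
```

View pics/s0.png

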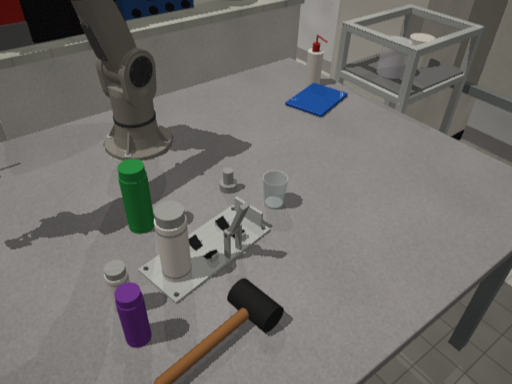

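View pics/t0.png

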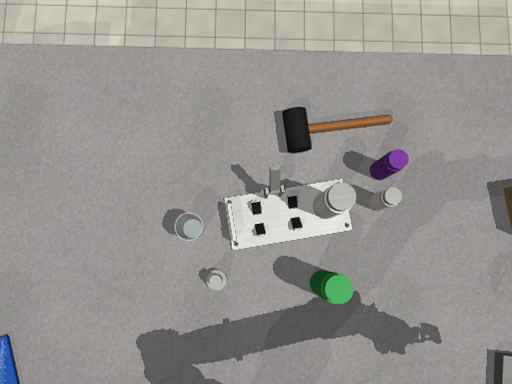

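The larger white canister stands on the cradle's right end in the top view (~(336,200)). The bar leans outward at ~(275,178), the beaker is at (189,227), the die at (216,280), the mallet above, and the green, purple and small white look-alikes are nearby. Next I measure the cradle and canister precisely.

Run:
```python
from h import *
from scipy.optimize import least_squares
im=cv2.imread("pics/t0.png"); print(atz("top",(200,300),0))
c=cv2.resize(im[140:260,205:375],None,fx=4.6,fy=4.6,interpolation=cv2.INTER_CUBIC); cv2.imwrite("pics/c0.png",c)
s=cv2.imread("pics/s0.png")
c=cv2.resize(s[190:310,130:290],None,fx=4.8,fy=4.8,interpolation=cv2.INTER_CUBIC); cv2.imwrite("pics/c1.png",c)
r=viewer.regions_of("cradle","top")
for q in r:
    if len(np.nonzero(q["region"])[0])>3000:
        p=np.argwhere(q["region"]); b=cv2.boxPoints(cv2.minAreaRect(p[:,::-1].astype(np.float32)))
        for x in b: print(x,atz("top",x[::-1],.008).round(4))
```

```text
[ 0.55158847 -0.1083316   0.        ]
[219.58167 173.85883] [0.613  0.0931 0.008 ]
[340.15384 154.23077] [ 0.6683 -0.2089  0.008 ]
[352.60852 230.73813] [ 0.4763 -0.2371  0.008 ]
[232.03635 250.36618] [0.4246 0.0588 0.008 ]
```

View pics/c0.png

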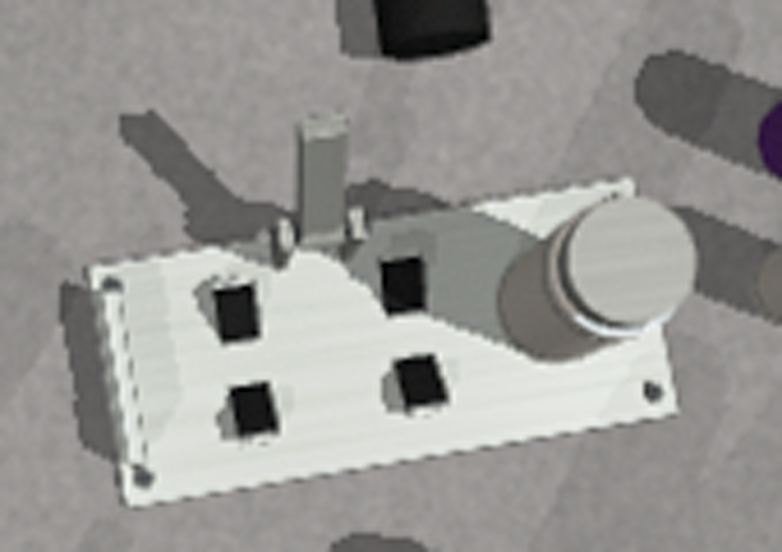

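View pics/c1.png

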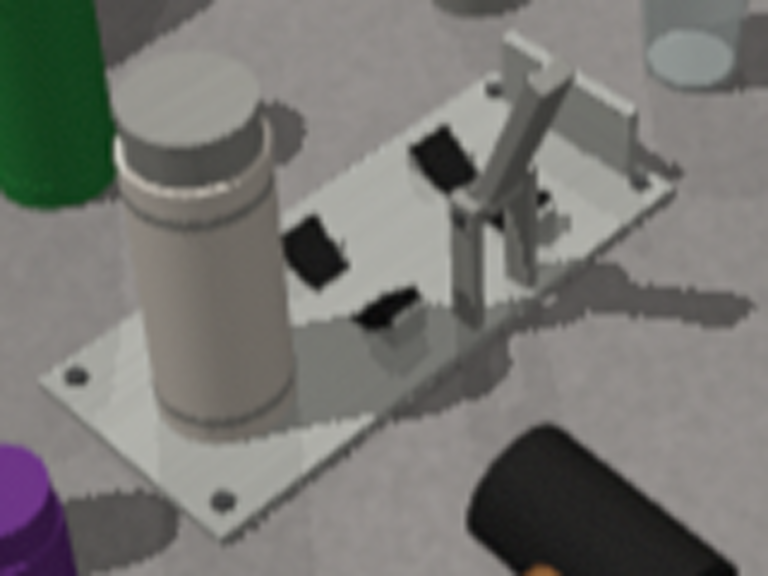

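```bash
cat >> h.py <<'E'
def cr(x,y,yaw,l): 
    c,s=np.cos(yaw),np.sin(yaw); return np.array([x+c*l[0]-s*l[1],y+s*l[0]+c*l[1],l[2]])
E
python3 - <<'E'
from h import *
from scipy.optimize import least_squares
ct=lambda u,v:np.array([205+(u+.5)/4.6-.5,140+(v+.5)/4.6-.5])
cs=lambda u,v:np.array([130+(u+.5)/4.8-.5,190+(v+.5)/4.8-.5])
L=dict(a=(.065,-.15,.008),b=(-.065,-.15,.008),c=(-.065,.15,.008),d=(.065,.15,.008))
obs=[("top",ct(634,180),'a'),("top",ct(678,410),'b'),("top",ct(128,506),'c'),("top",ct(87,267),'d'),
("scene",cs(225,540),'a'),("scene",cs(38,380),'b'),("scene",cs(490,72),'c'),("scene",cs(677,186),'d')]
f=lambda p:np.concatenate([proj(n,cr(*p,L[k]))-q for n,q,k in obs])
r=least_squares(f,[.56,-.07,.1]);p=r.x;print(p,np.rad2deg(p[2]),r.fun.round(1))
loc=lambda P:cr(0,0,-p[2],np.array(P)-[p[0],p[1],0])
cap=tri(("top",)and ray("top",ct(628,262)[::-1]),ray("scene",cs(187,100)[::-1]));print("cap",cap,loc(cap))
tip=tri(ray("top",ct(325,122)[::-1]),ray("scene",cs(557,72)[::-1]));print("tip",tip,loc(tip))
for l in[(0,-.092,.008),(0,.03,.042),(.054,.03,.08)]:print(l,cr(*p,l).round(4))
for l in("mallet","beaker","die"):
    for r in viewer.regions_of(l,"top")[:1]: q=atz("top",r["pixel"],.04);print(l,q.round(3),loc(q).round(3))
q=atz("top",(195,391),.1);print("small",q,loc(q));q=atz("top",(163,391),.1);print("purple",q,loc(q));q=atz("top",(290,337),.15);print("green",q,loc(q))
E
```

```text
[ 0.51860197 -0.07734813  0.18332879] 10.503965863368022 [-0.3 -1.6  0.4 -0.3 -0.2 -0.4  0.1 -0.7 -0.8 -0.9 -0.1 -0.6  0.2 -0.7
 -0.9 -0.8]
cap [ 0.53679406 -0.16908474  0.18293585] [ 0.00116332 -0.0935158   0.18293585]
tip [ 0.60173922 -0.03122139  0.17314288] [0.09015313 0.03019754 0.17314288]
(0, -0.092, 0.008) [ 0.5354 -0.1678  0.008 ]
(0, 0.03, 0.042) [ 0.5131 -0.0479  0.042 ]
(0.054, 0.03, 0.08) [ 0.5662 -0.038   0.08  ]
mallet [ 0.738 -0.12   0.04 ] [ 0.208 -0.082  0.04 ]
beaker [0.477 0.157 0.04 ] [0.002 0.238 0.04 ]
die [0.355 0.09  0.04 ] [-0.131  0.194  0.04 ]
small [ 0.55355467 -0.30253813  0.1       ] [-0.00668597 -0.22778834  0.1       ]
purple [ 0.6278257  -0.30467668  0.1       ] [ 0.06595058 -0.24343092  0.1       ]
green [ 0.34400271 -0.16525439  0.15      ] [-0.18769901 -0.05460308  0.15      ]
```

Call:
{"api": "servo_tool", "payload": {"plan": [[30, 22, 2, 0, 0, 8, -0.3], [30, 22, 2, 0, 0, 8, -0.3], [30, 22, 2, 0, 0, 8, -0.3], [30, 22, 2, 0, 0, 8, -0.3], [30, 22, 2, 0, 0, 8, -0.3]]}}

```text
time: 1.4
position: [0.3072, -0.4165, 0.2416]
ee_rot: [[0.547, 0.837, 0.0], [0.837, -0.547, -0.0], [-0.0, 0.0, -1.0]]
contact_force: [0.5, -0.5, -0.6]
grip_width: 0.0295
gripper_force: 0.0
```

Call:
{"api": "servo_tool", "payload": {"plan": [[30, 22, 0, 0, 0, 8, -0.3], [30, 22, 0, 0, 0, 8, -0.3], [30, 22, 0, 0, 0, 8, -0.3], [30, 22, 0, 0, 0, 8, -0.3], [30, 22, 0, 0, 0, 8, -0.3]]}}

```text
time: 1.9
position: [0.4572, -0.3065, 0.2415]
ee_rot: [[-0.118, 0.993, 0.0], [0.993, 0.118, -0.0], [-0.0, 0.0, -1.0]]
contact_force: [0.8, -0.1, 0.4]
grip_width: 0.0297
gripper_force: 0.0
```

Call:
{"api": "servo_tool", "payload": {"plan": [[31, 22, 0, 0, 0, 2, -0.3], [31, 22, 0, 0, 0, 2, -0.3], [31, 23, 0, 0, 0, 0, -0.3], [0, 0, 0, 0, 0, 0, -0.3], [0, 0, 0, 0, 0, 0, -0.3]]}}

```text
time: 2.4
position: [0.5497, -0.2393, 0.2409]
ee_rot: [[-0.185, 0.983, -0.001], [0.983, 0.185, 0.0], [0.0, -0.0, -1.0]]
contact_force: [0.1, -0.6, 0.5]
grip_width: 0.0297
gripper_force: 0.0
```

Call:
{"api": "servo_tool", "payload": {"plan": [[0, 0, -30, 0, 0, 0, -0.3], [0, 0, -30, 0, 0, 0, -0.3], [0, 0, -28, 0, 0, 0, -0.3], [0, 0, 0, 0, 0, 0, -0.3]]}}

```text
time: 2.8
position: [0.5443, -0.2418, 0.1489]
ee_rot: [[-0.179, 0.984, -0.01], [0.984, 0.179, 0.002], [0.004, -0.009, -1.0]]
contact_force: [0.0, -0.1, -0.5]
grip_width: 0.03
gripper_force: 0.0
```

Run:
```python
from h import *
a=save("scene","s1.png"); b=save("top","t1.png"); 
cv2.imwrite("pics/st1.png",np.hstack([cv2.resize(a[130:330,70:270],(400,400)),cv2.resize(b[120:320,200:400],(400,400))])[:,:,::-1])
print(bot.sense()["position"])
```

```text
[ 0.5482257  -0.2419899   0.15366576]
```

View pics/st1.png

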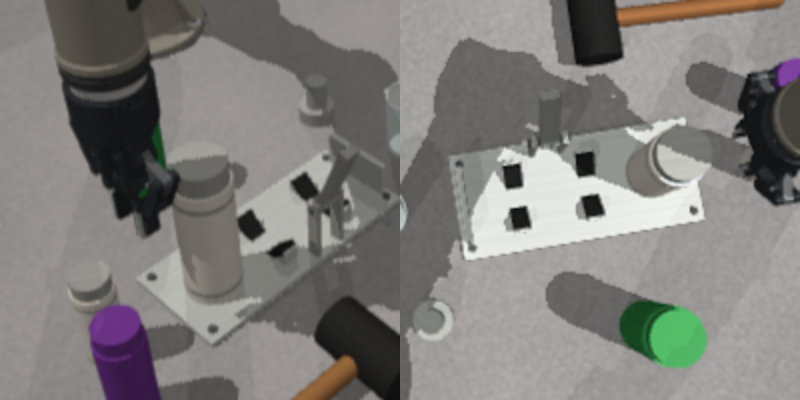

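Call:
{"api": "servo_tool", "payload": {"plan": [[-2, 10, 0, 0, 0, 0, -0.3], [-2, 10, 0, 0, 0, 0, -0.3], [-1, 10, 0, 0, 0, 0, -0.3], [-1, 4, 1, 0, 0, 0, -0.3], [0, 0, 0, 0, 0, 0, -0.3]]}}

```text
time: 3.4
position: [0.5437, -0.2053, 0.1553]
ee_rot: [[-0.184, 0.983, 0.002], [0.983, 0.184, -0.001], [-0.001, 0.002, -1.0]]
contact_force: [0.6, -0.6, -0.8]
grip_width: 0.03
gripper_force: 0.4
```

Call:
{"api": "servo_tool", "payload": {"plan": [[-1, 6, 2, 0, 0, 0, -0.3], [-1, 6, 2, 0, 0, 0, -0.3], [-1, 6, 2, 0, 0, 0, -0.3], [-1, 6, 2, 0, 0, 0, -0.3], [0, 0, 0, 0, 0, 0, -0.3]]}}

```text
time: 3.9
position: [0.5392, -0.1804, 0.1626]
ee_rot: [[-0.184, 0.983, 0.0], [0.983, 0.184, 0.001], [0.001, 0.0, -1.0]]
contact_force: [0.8, -0.7, 0.4]
grip_width: 0.0301
gripper_force: 0.2
```

Run:
```python
from h import *
b=save("scene","s2.png"); 
cv2.imwrite("pics/s2c.png",cv2.resize(b[130:310,90:290],None,fx=2.5,fy=2.5)[:,:,::-1])
s=bot.sense();print(s["position"],s["contact_force"])
```

```text
[ 0.53915763 -0.18133241  0.16238755] [-0.46283418 -0.64121113 -0.18483207]
```

View pics/s2c.png

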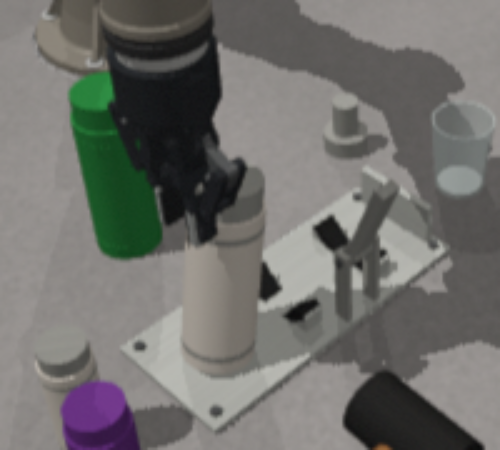

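The canister is tipping cleanly, with both fingers behind its top; I continue along the arc.

Call:
{"api": "servo_tool", "payload": {"plan": [[-1, 6, 2, 0, 0, 0, -0.3], [-1, 6, 1, 0, 0, 0, -0.3], [-1, 6, 1, 0, 0, 0, -0.3], [-1, 6, 1, 0, 0, 0, -0.3], [-1, 6, 0, 0, 0, 0, -0.3]]}}

```text
time: 4.45
position: [0.5342, -0.1515, 0.1675]
ee_rot: [[-0.183, 0.983, 0.0], [0.983, 0.183, 0.0], [0.0, 0.0, -1.0]]
contact_force: [0.1, 0.5, 0.4]
grip_width: 0.0296
gripper_force: 0.0
```

Call:
{"api": "servo_tool", "payload": {"plan": [[-1, 6, 0, 0, 0, 0, -0.3], [-1, 6, 0, 0, 0, 0, -0.3], [0, 0, 0, 0, 0, 0, -0.3], [0, 0, 0, 0, 0, 0, -0.3], [0, 0, 0, 0, 0, 0, -0.3]]}}

```text
time: 4.95
position: [0.5321, -0.1409, 0.1673]
ee_rot: [[-0.181, 0.983, -0.0], [0.983, 0.181, -0.0], [-0.0, -0.0, -1.0]]
contact_force: [-0.3, -0.6, -0.5]
grip_width: 0.0299
gripper_force: 0.0
```

Run:
```python
from h import *
a=save("scene","s3.png"); b=save("top","t3.png"); 
cv2.imwrite("pics/st3.png",np.hstack([cv2.resize(a[130:330,110:310],(400,400)),cv2.resize(b[120:320,200:400],(400,400))])[:,:,::-1])
s=bot.sense();print(s["position"],s["contact_force"])
```

```text
[ 0.53211181 -0.14091018  0.16721569] [-0.09007806  0.04758329  0.36158835]
```

View pics/st3.png

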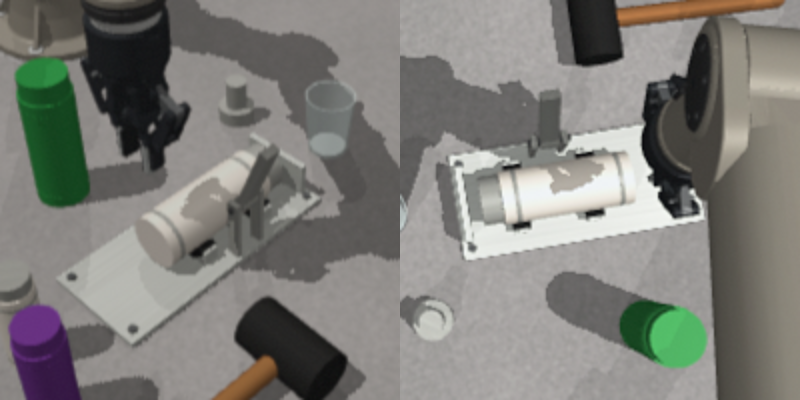

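The canister lies in both saddles with its cap toward the end stop. Next I raise the arm, shut the fingers and go outside the bar.

Call:
{"api": "servo_tool", "payload": {"plan": [[0, 0, 35, 0, 0, 0, -1], [0, 0, 35, 0, 0, 0, -1], [24, 24, 5, 0, 0, 0, -1], [24, 24, 0, 0, 0, 0, -1], [24, 24, 0, 0, 0, 0, -1]]}}

```text
time: 5.55
position: [0.6052, -0.0685, 0.243]
ee_rot: [[-0.18, 0.984, 0.001], [0.984, 0.18, -0.001], [-0.001, 0.001, -1.0]]
contact_force: [0.1, 0.4, 0.1]
grip_width: 0.0002
gripper_force: 0.0
```

Call:
{"api": "servo_tool", "payload": {"plan": [[24, 24, 0, 0, 0, 0, -1], [23, 23, 0, 0, 0, 0, -1], [0, 0, 0, 0, 0, 0, -1], [0, 0, 0, 0, 0, 0, -1]]}}

```text
time: 5.95
position: [0.6512, -0.0208, 0.2416]
ee_rot: [[-0.183, 0.983, -0.001], [0.983, 0.183, -0.0], [0.0, -0.001, -1.0]]
contact_force: [0.1, -0.8, 0.4]
grip_width: 0.0001
gripper_force: 0.0
```

Run:
```python
from h import *
p=(.5186,-.07735,.18333)
loc=lambda P:cr(0,0,-p[2],np.array(P)-[p[0],p[1],0])
print(loc(bot.sense()["position"]))
viewer.grab_frame("top"); viewer.grab_frame("scene")
for n in("top","scene"):
  for r in viewer.regions_of("canister",n)[:4]:
    q=atz(n,r["pixel"],.06); print(n,r["conf"],loc(q).round(3))
print(loc(atz("top",(206,316),.042)),loc(atz("top",(220,236),.042)))
```

```text
[0.14067763 0.03141391 0.24159833]
top 0.81 [-0.    0.06  0.06]
top 0.72 [-0.011 -0.228  0.06 ]
top 0.66 [ 0.072 -0.259  0.06 ]
top 0.39 [0.029 0.081 0.06 ]
scene 0.79 [-0.042 -0.215  0.06 ]
scene 0.73 [-0.226 -0.034  0.06 ]
scene 0.68 [ 0.019 -0.016  0.06 ]
scene 0.59 [ 0.068 -0.25   0.06 ]
[ 0.00191247 -0.06514243  0.042     ] [0.00100811 0.12923052 0.042     ]
```

Call:
{"api": "servo_tool", "payload": {"plan": [[0, -1, -30, 0, 0, 0, -1], [0, 0, -30, 0, 0, 0, -1], [0, 0, -26, 0, 0, 0, -1], [0, 0, 0, 0, 0, 0, -1], [0, 0, 0, 0, 0, 0, -1]]}}

```text
time: 6.65
position: [0.651, -0.0234, 0.1569]
ee_rot: [[-0.181, 0.984, 0.0], [0.984, 0.181, -0.0], [-0.0, -0.0, -1.0]]
contact_force: [0.2, 0.7, 0.6]
grip_width: 0.0002
gripper_force: 0.0
```

Call:
{"api": "servo_tool", "payload": {"plan": [[-10, -2, 0, 0, 0, 0, -1], [-10, -2, 0, 0, 0, 0, -1], [-8, -1, 0, 0, 0, 0, -1], [-8, -2, 0, 0, 0, 0, -1], [0, 0, 0, 0, 0, 0, -1]]}}

```text
time: 7.15
position: [0.6153, -0.0297, 0.1579]
ee_rot: [[-0.182, 0.983, 0.003], [0.983, 0.182, -0.001], [-0.001, 0.002, -1.0]]
contact_force: [-0.1, 0.1, -1.3]
grip_width: 0.0001
gripper_force: 0.0
```

Call:
{"api": "servo_tool", "payload": {"plan": [[-7, -1, -1, 0, 0, 0, -1], [-7, -1, 0, 0, 0, 0, -1], [-7, -1, -1, 0, 0, 0, -1], [-7, -2, 0, 0, 0, 0, -1], [0, 0, 0, 0, 0, 0, -1]]}}

```text
time: 7.65
position: [0.5856, -0.0349, 0.154]
ee_rot: [[-0.182, 0.983, -0.002], [0.983, 0.182, -0.001], [-0.0, -0.002, -1.0]]
contact_force: [-0.3, -0.9, 0.1]
grip_width: -0.0003
gripper_force: 0.0
```

Call:
{"api": "servo_tool", "payload": {"plan": [[-7, -1, 0, 0, 0, 0, -1], [-6, -1, 0, 0, 0, 0, -1], [-6, -1, -1, 0, 0, 0, -1], [-7, -1, -2, 0, 0, 0, -1], [0, 0, 0, 0, 0, 0, -1]]}}

```text
time: 8.15
position: [0.5596, -0.0387, 0.1509]
ee_rot: [[-0.182, 0.983, -0.002], [0.983, 0.182, -0.0], [-0.0, -0.002, -1.0]]
contact_force: [-0.6, -0.4, -0.2]
grip_width: 0.0004
gripper_force: 0.0
```

Run:
```python
from h import *
a=save("scene","s4.png"); b=save("top","t4.png"); 
cv2.imwrite("pics/st4.png",np.hstack([cv2.resize(a[130:330,130:330],(400,400)),cv2.resize(b[100:300,200:400],(400,400))])[:,:,::-1])
p=(.5186,-.07735,.18333)
s=bot.sense();print(cr(0,0,-p[2],s["position"]-[p[0],p[1],0]),s["contact_force"])
```

```text
[0.04831082 0.03069997 0.15106902] [-0.32352223 -0.1182129  -0.15890217]
```

View pics/st4.png

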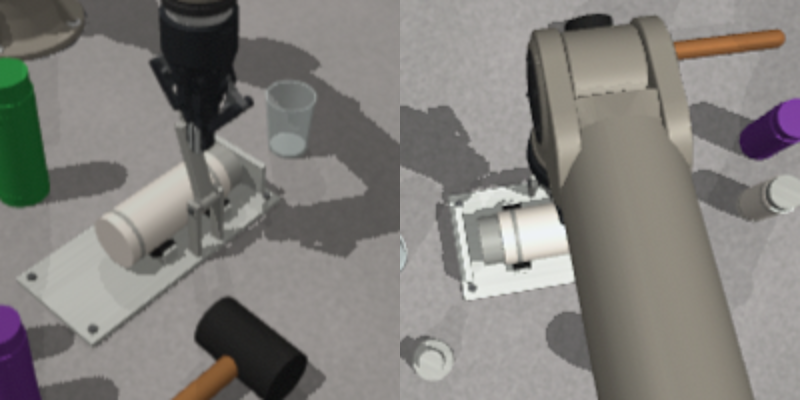

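The bar is past upright, leaning in at about 70°. I follow its arc down.

Call:
{"api": "servo_tool", "payload": {"plan": [[-6, -1, -2, 0, 0, 0, -1], [-6, -1, -2, 0, 0, 0, -1], [-8, -1, -5, 0, 0, 0, -1], [-8, -2, -6, 0, 0, 0, -1], [0, 0, 0, 0, 0, 0, -1]]}}

```text
time: 8.75
position: [0.5306, -0.0439, 0.1349]
ee_rot: [[-0.182, 0.983, -0.004], [0.983, 0.182, -0.0], [0.0, -0.004, -1.0]]
contact_force: [-0.9, -0.1, -0.5]
grip_width: 0.0001
gripper_force: 0.0
```

Call:
{"api": "servo_tool", "payload": {"plan": [[-7, -1, -7, 0, 0, 0, -1], [-6, -1, -7, 0, 0, 0, -1], [-5, -1, -9, 0, 0, 0, -1], [-4, -1, -9, 0, 0, 0, -1], [0, 0, 0, 0, 0, 0, -1]]}}

```text
time: 9.25
position: [0.509, -0.0476, 0.1024]
ee_rot: [[-0.182, 0.983, -0.004], [0.983, 0.182, 0.0], [0.001, -0.004, -1.0]]
contact_force: [-0.4, -0.1, -1.4]
grip_width: -0.0
gripper_force: 0.0
```

Call:
{"api": "servo_tool", "payload": {"plan": [[-3, 0, -6, 0, 0, 0, -1], [-1, 0, -5, 0, 0, 0, -1], [0, 0, 0, 0, 0, 0, -1]]}}

```text
time: 9.55
position: [0.5065, -0.0473, 0.0926]
ee_rot: [[-0.182, 0.983, -0.001], [0.983, 0.182, 0.0], [0.0, -0.001, -1.0]]
contact_force: [0.3, -0.2, 0.2]
grip_width: 0.0001
gripper_force: 0.0
```

Call:
{"api": "servo_tool", "payload": {"plan": [[0, 0, -2, 0, 0, 0, -1], [0, 0, -2, 0, 0, 0, -1], [0, 0, 0, 0, 0, 0, -1]]}}

```text
time: 9.85
position: [0.5071, -0.0473, 0.0891]
ee_rot: [[-0.182, 0.983, -0.0], [0.983, 0.182, 0.0], [0.0, -0.0, -1.0]]
contact_force: [-0.5, 0.3, 0.2]
grip_width: 0.0
gripper_force: 0.0
```

Call:
{"api": "servo_tool", "payload": {"plan": [[0, 0, -1, 0, 0, 0, -1], [0, 0, -1, 0, 0, 0, -1], [0, 0, 0, 0, 0, 0, -1]]}}

```text
time: 10.15
position: [0.5072, -0.0473, 0.0872]
ee_rot: [[-0.182, 0.983, 0.0], [0.983, 0.182, 0.0], [0.0, 0.0, -1.0]]
contact_force: [0.6, 0.1, 0.5]
grip_width: 0.0
gripper_force: 0.0
```

Call:
{"api": "servo_tool", "payload": {"plan": [[0, 0, -1, 0, 0, 0, -1], [0, 0, 0, 0, 0, 0, -1]]}}

```text
time: 10.35
position: [0.5072, -0.0474, 0.0862]
ee_rot: [[-0.182, 0.983, 0.0], [0.983, 0.182, -0.0], [-0.0, 0.0, -1.0]]
contact_force: [-0.3, -0.2, 0.4]
grip_width: -0.0001
gripper_force: 0.0
```

Call:
{"api": "servo_tool", "payload": {"plan": [[0, 0, -0.5, 0, 0, 0, -1], [0, 0, 0, 0, 0, 0, -1]]}}

```text
time: 10.55
position: [0.5072, -0.0474, 0.0861]
ee_rot: [[-0.182, 0.983, 0.0], [0.983, 0.182, -0.0], [-0.0, 0.0, -1.0]]
contact_force: [-1.5, 0.5, 2.6]
grip_width: -0.0003
gripper_force: 1.3
```

The descent stopped at z = 0.086, the bar's level height, with a light 2.6 N reaction, so the bar rests on the canister. I lift away and check.

Call:
{"api": "servo_tool", "payload": {"plan": [[0, 0, 20, 0, 0, 0, -1], [0, 0, 30, 0, 0, 0, -1], [0, 0, 40, 0, 0, 0, -1], [0, -40, 20, 0, 0, 0, -1], [0, -40, 0, 0, 0, 0, -1]]}}

```text
time: 11.05
position: [0.5103, -0.127, 0.2]
ee_rot: [[-0.187, 0.982, 0.009], [0.982, 0.187, -0.002], [-0.004, 0.009, -1.0]]
contact_force: [0.4, -1.1, -0.8]
grip_width: -0.0003
gripper_force: 0.0
```

Call:
{"api": "servo_tool", "payload": {"plan": [[0, -40, 0, 0, 0, 0, -1], [0, -40, 0, 0, 0, 0, -1], [0, -40, 0, 0, 0, 0, -1], [0, -40, 0, 0, 0, 0, -1], [0, 0, 0, 0, 0, 0, -1]]}}

```text
time: 11.55
position: [0.5045, -0.2966, 0.1947]
ee_rot: [[-0.17, 0.985, -0.002], [0.985, 0.17, -0.005], [-0.005, -0.003, -1.0]]
contact_force: [-0.4, -0.3, -0.2]
grip_width: 0.0004
gripper_force: 0.0
```

Run:
```python
from h import *
a=save("scene","s5.png"); b=save("top","t5.png"); 
cv2.imwrite("pics/st5.png",np.hstack([cv2.resize(a[180:320,130:270],(400,400)),cv2.resize(b[130:270,210:350],(400,400))])[:,:,::-1])
print(bot.sense()["contact_force"],bot.sense()["time"])
```

```text
[-0.15623996  0.49920223 -0.20242365] 11.65
```

View pics/st5.png

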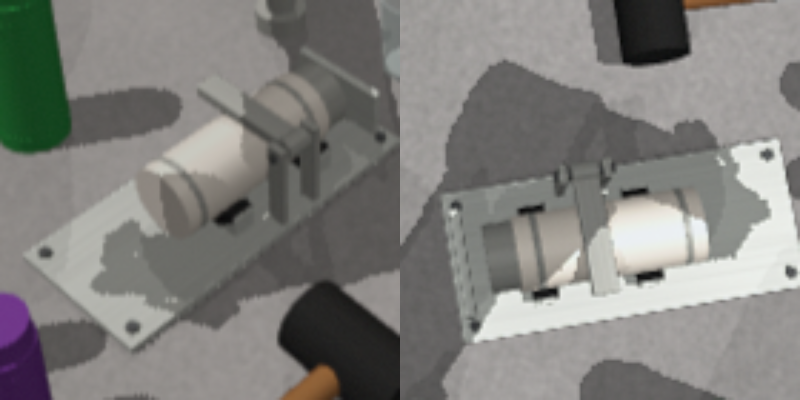

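The canister lies in the saddles with the bar level across it, and the arm is clear.

```bash
python3 -c "
from h import *
print(tri(ray('scene',(209.8,202.8)),ray('top',(232.6,281.8))))
print(bot.close_job())"
```

```text
[ 0.46697292 -0.05461214  0.07473464]
the job is handed in; nothing more can be done
None
```

The canister was tipped into its saddles and the bar pushed over to rest on it, with the arm clear and the bystanders not touched; I handed the job in at about 12 s of the 51 s, and it returned no verdict.

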